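# Slide the amber screen home on the viewing box and switch on its lamp

## Task

Get the blue-light viewing box ready for reading the well plate: push the amber screen along its two rails, over the plate on the blue window, until you feel it drop into its locating notches and it sits level in them. Only then press the round blue lamp button on the front panel all the way down and let it come up again. Slide the screen, do not lift it off its rails, and leave everything else on the box and the bench where it is.

Things in the scene. Friction and masses are not known exactly. Their poses are not given: they have to be found in the camera images.
- unit: White viewing box, housing 255 x 400, top at 55 mm, fixed. Origin: centre of its underside, on the bench; x to its back (away from robot), y along its rails (to the robot's left), z up. Two aluminium rails run along y, centred on x = +30 mm: ledges 26 mm wide at 80 mm height, guide walls outside them 183 mm apart ending at 94 mm. Front panel: the strip from x = -127 to -67 mm.
- screen: Loose amber acrylic screen, 180 across (1.5 mm play each side) x 200 along the rails x 5 mm, about 0.26 kg, on four feet 8 mm high riding on the ledges. Origin: its middle, at the underside of its feet; axes as the viewing box's. Starts 9 to 15 cm on the +y side of its notches: push it towards -y. A steady 1 to 4 N moves it; against the notch ends keep the push under about 20 N.
- lip (a point): Middle of the outer (+y) face of the orange upstanding lip on the screen's trailing edge: the face to push. Lip 130 mm wide, 6 thick, 14 high; this point is 100 mm from the screen's middle along y, 20 mm above the underside of its feet (100 mm height riding, 94 once dropped). Behind the lip, between the rails, all is free down to the housing top at 55 mm.
- home (a point): Point fixed on the viewing box where screen's origin lies once the screen is down in its notches, 74 mm high. The notches are cuts in the ledges 18 mm long, 6 mm deep; the feet are 12 mm long, so all four drop 6 mm together (origin height 80 to 74 mm) and the notch ends then stop the screen, with 3 mm play either way.
- lamp_top (a point): Centre of the top face of the blue round lamp button, 28 mm in diameter, on the front panel, 73 mm above the bench; moves down with the button. A black collar 44 mm in diameter, 12 mm high surrounds it. The rail wall stands 21 mm above it, 29 mm behind its centre.
- lamp (a joint): Travel of the spring-return lamp button: 0 up, 0.006 m fully down; 1.5 N to start it, 5 N to hold it fully down.
- microplate: Loose bystander (sizes in mm): clear 24-well plate, 86 x 128 x 15, lying loose on the viewing box's blue window, under where the screen goes (its top is 10 mm below the feet of the screen). Origin: centre of its underside.
- vial: Loose bystander (sizes in mm): small amber vial with a red cap, 24 in diameter, 42 tall, standing on the viewing box's front panel. Origin: centre of its underside.
- tweezers: Loose bystander (sizes in mm): steel tweezers, 143 long, 9 wide, 7 thick, lying on the viewing box's front panel along its length. Origin: centre of its underside.
- tipbox: Loose bystander (sizes in mm): blue pipette-tip box with a clear lid, 86 x 126 x 80, left of the viewing box. Origin: centre of its underside.
- tuberack: Loose bystander (sizes in mm): yellow rack of capped tubes, 75 x 200 x 100, right of the viewing box. Origin: centre of its underside.
- bottle: Loose bystander (sizes in mm): glass reagent bottle with a blue cap, 72 in diameter, 150 tall, back left. Origin: centre of its underside.
- timer: Loose bystander (sizes in mm): white bench timer, 70 x 65 x 18, front left. Origin: centre of its underside.

How it is judged:
By the outcome, as a careful person would: the job done as asked, in the order asked, and still so for the second after the job is handed in, with the robot touching nothing.
It also fails if it takes over 45 s, if anything falls off the work surface, if the arm or the gripper's body presses on something with over 40 N, if the wrist force passes 120 N, or if a joint passes its speed limit or range.

## Robot

A 6-joint arm with a two-finger parallel gripper is mounted at the origin on the work surface. World frame = base frame: x ahead of the robot, y to its left, z up, the work surface at z = 0. Lengths are in m, angles in rad, forces in N, time in s.
With the tool pointing down it reaches from about 0.3 to 0.85 m from the base axis. Payload 4.2 kg.
Tool frame: the origin (TCP) lies on the mounting face of the last link; the fingertips stand 191 mm ahead of it and the grasp point (between the pads) lies 172 mm ahead of it; z points along the fingers, x is the direction in which the jaws open and shut, and the axes are right-handed (so a half turn about z gives the same grasp; the last joint's range is limited). The gripper opens to 91 mm and grips with 3 to 60 N. Pads are 32 mm wide; open, the fingers measure 118 mm over their backs; the gripper's body (76 mm by 178 mm) begins 60 mm behind the grasp point.
Start: joints at [-1.286, 0.32, 1.565, -0, 1.257, -0.02], TCP at [0.173, -0.548, 0.405] pointing down, gripper open.
Joint ranges: [-3.11, 3.11], [-0.84, 2.01], [0.21, 2.61], [-1.34, 4.49], [0.05, 2.63], [-2.56, 2.56]. Speed limits (rad/s): [2.57, 2.57, 3.14, 3.14, 3.14, 3.14].

## Interface

Orientations are given as a unit quaternion [w, x, y, z].
In Python, from bench import * gives the robot as it stands. The module is installed in compiled form; this text tells all that it offers. Calls block until the motion is done:
- move_ptp(position, orientation): joint-space move of the TCP to a pose.
- line_to(position, rot=None, vel=0.15): straight line of the TCP; rot=None keeps the orientation; vel is the mean speed in m/s.
- goto_joints(angles): joint-space move.
- move_gripper(opening, grasp_force=None): finger opening in m; grasp_force is the grip in N (None keeps the last); returns when the fingers have stopped.
- sleep(seconds).
- inverse_kinematics(position, orientation): joint angles nearest the present ones, or None.
- observe(): the state.
- camera(name): name is "scene" or "top" or "wrist"; returns (picture, depth): 480x640x3 uint8, blue, green, red; 480x640 float32, m along the optical axis (not along the pixel's ray), 0 where there is no reading.
- camera_params(name): a dict with "camera_matrix" (3x3 intrinsics, pixels), "R" (3x3) and "t" (3): a world point X has camera coordinates R X + t. Camera axes: x right, y down, z forward; pixel columns grow to the right and rows downward; lengths in m; the calibration is good to about 2 mm. The wrist camera is an equidistant fisheye: a pixel r from the principal point sees the ray r / f radians off the axis. A picture is of the moment at which its call begins: read the wrist's pose just before it. camera_params takes no time and is no camera call; for the wrist camera it gives the pose at the moment of the call.
A pose or a line that the arm cannot do raises IKError and nothing moves.
- job_done(): hands the job in, once; it reports no verdict.
Trained networks look in the newest picture that a camera, given by its name, has taken for a name from the list of things; names that differ only in an ending like _2 or _b are one class to them, and where a whole thing is asked for, a point or a joint stands for the part that bears it (a point fixed in the world has none). Each returns a list of dicts, best first, with "p" (0 to 1); they miss things now and then, are a little off and sometimes report something else, mostly with a low value. They report only what shows in the picture. A call takes as long as a camera call.
- spot_in(camera, label): "position" ([column, row] in pixels, amid what is visible of it).
- place_of(camera, label): "position" ([column, row] in pixels: a listed point, or the origin of a listed thing).
The state is a dict: "time": time; "joint_positions": joint angles; "joint_velocities": joint speeds; "joint_torque": joint torques, N m; "eef_pos": TCP position; "tool_rot": TCP orientation; "ft_force": force on the tool from outside, world axes, zero at the start; "ft_torque": the same for the moment, N m; "finger_gap": finger opening in m.
Only numpy, scipy, OpenCV 4.12 (cv2) and the standard library are available. Lean on these libraries where they do the work, as an engineer would, in place of code of your own. Each camera call takes 0.05 s, during which the arm holds its last target.

## Working session

There is one attempt and no reset: what is moved stays moved. The work goes in short steps, each a Python script; the robot and the scene stay as the last script left them, time stands still between calls to the robot, and variables do not carry over. Pictures are saved under pics/ and viewed, and the job is handed in when it is done.

```bash
mkdir -p pics; cat > h.py <<'E'
from bench import *
import numpy as np, cv2
def snap(n,f):
    p,d=camera(n); cv2.imwrite('pics/'+f,p); return p,d
def ray(n,uv,z,prm=None):
    c=prm or camera_params(n);K=np.array(c['camera_matrix']);R=np.array(c['R']);t=np.array(c['t'])
    r=R.T@np.linalg.inv(K)@np.array([uv[0],uv[1],1.]);o=-R.T@t
    return o+r*(z-o[2])/r[2]
E
python3 - <<'E'
from h import *
s=observe();print(s['time'],s['tool_rot'],s['eef_pos'])
for n in('scene','top'):
    p,d=snap(n,n+'1.png')
    for l,z in(('lip',.1),('home',.074),('lamp_top',.073),('screen',.08),('unit',0),('vial',.055),('tweezers',.055),('microplate',.055),('tipbox',0),('tuberack',0),('bottle',0)):
        r=place_of(n,l)[:2]
        for q in r: print(n,l,round(q['p'],2),np.round(q['position'],1),np.round(ray(n,q['position'],z),4))
print(observe()['time'])
E
```

```text
0.0 [-5.35061314e-04  8.06224314e-01 -5.91609325e-01 -6.89680879e-04] [ 0.17247737 -0.54834112  0.40392056]
scene lip 0.61 [396.9 235.4] [0.6174 0.1187 0.1   ]
scene lip 0.37 [444.1 199.9] [0.606  0.3229 0.1   ]
scene home 0.66 [484.  231.1] [0.7402 0.3294 0.074 ]
scene lamp_top 0.45 [310.5 252.8] [ 0.5015 -0.0706  0.073 ]
scene screen 0.78 [369.1 258.8] [0.6168 0.0213 0.08  ]
scene vial 0.51 [330.4 246.5] [ 0.5043 -0.0048  0.055 ]
scene tweezers 0.43 [359.6 222.1] [0.4862 0.1198 0.055 ]
scene microplate 0.74 [343.9 285.7] [ 0.6249 -0.0703  0.055 ]
scene microplate 0.58 [173.7 397.8] [ 0.617  -0.5266  0.055 ]
scene tipbox 0.42 [312.8 251.3] [ 0.4468 -0.0154  0.    ]
scene tuberack 0.73 [175.2 397.5] [ 0.5852 -0.5169  0.    ]
scene bottle 0.95 [487.3 232.2] [ 0.7136  0.4132 -0.    ]
top lip 0.8 [267.8 210.7] [0.6175 0.1098 0.1   ]
top lamp_top 0.5 [339.4 250.9] [ 0.5083 -0.0783  0.073 ]
top screen 0.97 [308.9 207. ] [0.6286 0.0011 0.08  ]
top vial 0.61 [312.1 259.4] [ 0.4886 -0.004   0.055 ]
top vial 0.6 [174.3 188.2] [0.6956 0.3745 0.055 ]
top tweezers 0.59 [265.1 260.9] [0.4876 0.1237 0.055 ]
top microplate 0.95 [335.7 209.9] [ 0.6234 -0.0715  0.055 ]
top tipbox 0.61 [158.9 244.7] [0.5454 0.4329 0.    ]
top tipbox 0.25 [339.  250.6] [ 0.5164 -0.0786  0.    ]
top tuberack 0.86 [491.9 219.6] [ 0.5946 -0.5152  0.    ]
top bottle 0.74 [171.4 188. ] [0.7094 0.4002 0.    ]
1.2
```

```bash
python3 - <<'E'
import cv2
p=cv2.imread('pics/top1.png')[140:320,120:420];cv2.imwrite('pics/topc.png',cv2.resize(p,(800,480),interpolation=2))
p=cv2.imread('pics/scene1.png')[140:380,240:560];cv2.imwrite('pics/scenec.png',cv2.resize(p,(800,600),interpolation=2))
E
```

```text
(no output)
```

View pics/topc.png

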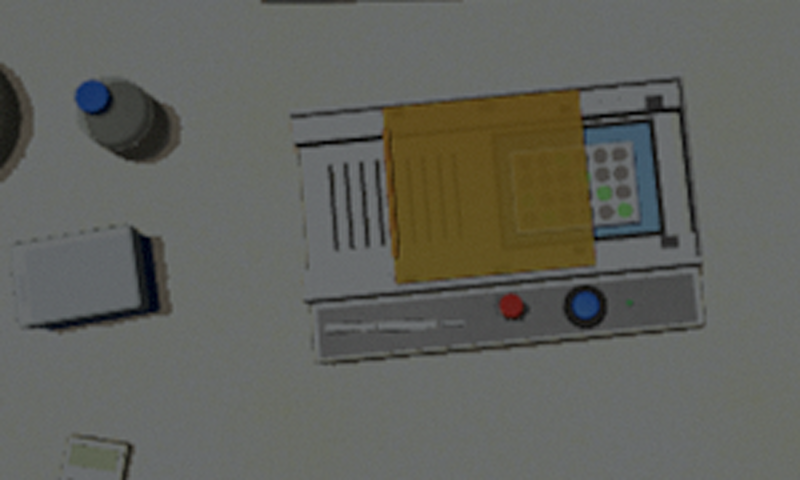

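View pics/scenec.png

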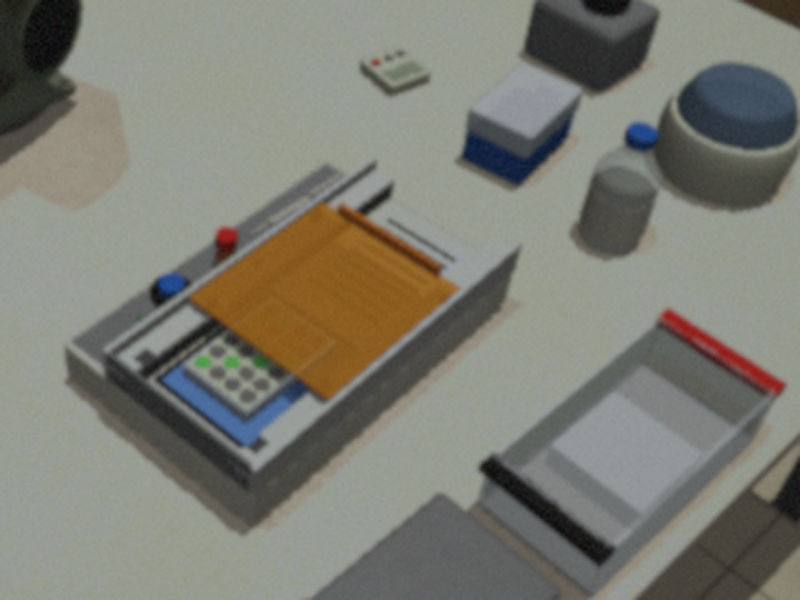

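Top crop: the screen spans about (385,92)–(595,282), with the lip at its left edge x≈391. The notches are dark squares at (655,103) and (670,241), the lamp is at (585,305) and the vial at (512,305). The box is yawed about 5°. I'll refine these by segmentation, and the lamp point needs it because the network put it about 3 px off.

```bash
python3 - <<'E'
from h import *
p=cv2.imread('pics/top1.png');h=cv2.cvtColor(p,cv2.COLOR_BGR2HSV)
m=cv2.inRange(h,(12,140,60),(30,255,255));m=cv2.morphologyEx(m,cv2.MORPH_OPEN,np.ones((3,3)))
n,l,s,c=cv2.connectedComponentsWithStats(m);i=1+s[1:,4].argmax();print(s[i])
r=cv2.minAreaRect(np.argwhere(l==i)[:,::-1].astype(np.float32));b=cv2.boxPoints(r)
w=np.array([ray('top',q,.093) for q in b]);print('screen corners',b.round(1).tolist(),w.round(4)[:,:2].tolist(),w.mean(0))
for k in range(4):
    e=w[(k+1)%4]-w[k];print(np.linalg.norm(e[:2]),np.degrees(np.arctan2(e[1],e[0])))
m=cv2.inRange(h,(100,140,60),(125,255,255));m[:,:320]=0
n,l,s,c=cv2.connectedComponentsWithStats(m)
for i in range(1,n):
    if s[i,4]>20: print(s[i],c[i],ray('top',c[i],.073))
L=lambda u,v:(120+u*.375,140+v*.375)
for nm,q,z in(('notchB',(655,103),.08),('notchF',(670,241),.08),('bl',(292,115),.094),('br',(682,78),.094),('fl',(320,362),.055),('fr',(705,327),.055),('vial',(512,305),.097)):
    print(nm,ray('top',L(*q),z).round(4))
c=camera_params('top');print(-np.array(c['R']).T@c['t'])
E
```

```text
[ 264  174   79   72 4888]
screen corners [[261.79998779296875, 180.1999969482422], [336.70001220703125, 173.10000610351562], [343.0, 238.60000610351562], [268.0, 245.8000030517578]] [[0.7027, 0.1263], [0.7172, -0.0762], [0.5387, -0.0882], [0.5244, 0.1108]] [0.62076622 0.01816302 0.093     ]
0.2030297906598632 -85.88394137087408
0.17891869012577888 -176.16333010225065
0.19950983935866065 94.10626000011047
0.17890203393196868 4.963988565829761
[528 201   7   7  40] [530.975 203.675] [ 0.62419829 -0.59943593  0.073     ]
[501 209   9   7  47] [504.80851064 211.72340426] [ 0.60387661 -0.52745181  0.073     ]
[475 217   7   7  43] [478.02325581 219.88372093] [ 0.58335249 -0.45400655  0.073     ]
[493 226   8   7  41] [496.07317073 228.65853659] [ 0.55830844 -0.50086835  0.073     ]
[334 249  11  11  85] [339.17647059 254.09411765] [ 0.49967713 -0.0774624   0.073     ]
notchB [ 0.7031 -0.1546  0.08  ]
notchF [ 0.5608 -0.1649  0.08  ]
bl [0.6966 0.2133 0.094 ]
br [ 0.7249 -0.1816  0.094 ]
fl [0.4489 0.192  0.055 ]
fr [ 0.4753 -0.1995  0.055 ]
vial [ 0.4984 -0.0055  0.097 ]
[ 0.37462828 -0.05201638  1.41524215]
```

Measurements agree: yaw about 4.2°, screen middle (0.621,0.018) with the right 180x200 size, and lip face at about (0.6135,0.118). Next I go behind the lip and check with the wrist camera.

```bash
cat >> h.py <<'E'
from scipy.spatial.transform import Rotation as Ro
TH=np.radians(4.2)
ux=np.array([np.cos(TH),np.sin(TH),0]);uy=np.array([-np.sin(TH),np.cos(TH),0])
def Q(f=1):
    M=np.column_stack([f*ux,-f*uy,[0,0,-1]]);q=Ro.from_matrix(M).as_quat();return [q[3],q[0],q[1],q[2]]
LIP=np.array([.6135,.118,0])
def st(tag=''):
    s=observe();F=np.array(s['ft_force']);print(tag,round(s['time'],2),np.round(s['eef_pos'],4),'Fx %.1f Fy %.1f Fz %.1f'%(F@ux,F@uy,F[2]));return F@uy,F
E
python3 - <<'E'
from h import *
P=LIP+.055*uy+[0,0,.191+.16]
best=min(((abs(j[5]),f,j) for f in(1,-1) for j in [inverse_kinematics(P,Q(f))] if j is not None),key=lambda a:a[0]);print(best)
f=best[1]
move_ptp(P,Q(f));move_gripper(.05);st()
p,d=snap('wrist','w1.png');snap('scene','s2.png')
E
```

```text
(np.float64(0.18489538407311468), 1, array([ 2.58199213e-01,  4.46531875e-01,  1.50462421e+00, -4.44089210e-16,
        1.19043657e+00,  1.84895384e-01]))
 4.94 [0.6095 0.1729 0.351 ] Fx -0.1 Fy -0.5 Fz -0.1
```

View pics/w1.png

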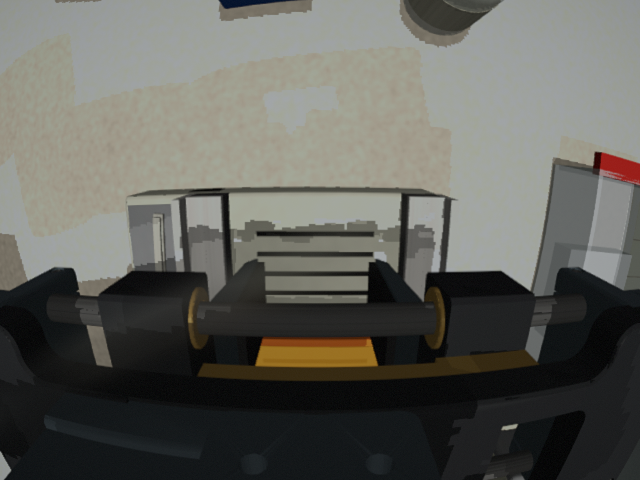

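View pics/s2.png

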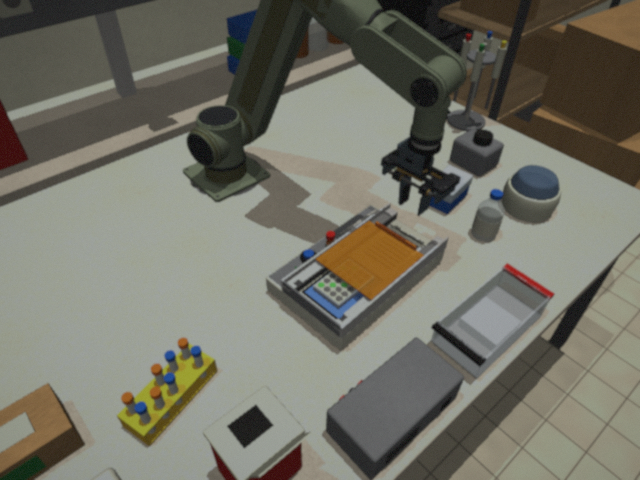

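The wrist view shows the fingers (cols 215–265 and 370–405) between the rails (about 228 and 402). The orange lip is ahead at row 340, parallel to the jaw axis. Descending and pushing in small steps, watching the force.

```bash
python3 - <<'E'
from h import *
z=.191+.087
line_to(LIP+.055*uy+[0,0,z],vel=.15);f0,F=st('down')
d=.055;hist=[];t0=observe()['time']
while d>-.17:
    step=.004 if d>-.055 else .0012
    d-=step
    line_to(LIP+d*uy+[0,0,z],vel=.05)
    F=np.array(observe()['ft_force']);hist.append((round(d*1000,1),round(F@uy,1),round(F[2],1),round(F@ux,1)))
    if F@uy>6: break
    if observe()['time']-t0>16: break
print(hist);st()
snap('top','t3.png');snap('scene','s3.png');snap('wrist','w3.png')
E
```

```text
down 5.67 [0.6099 0.173  0.2786] Fx -0.6 Fy 0.3 Fz 0.5
[(51.0, np.float64(0.0), np.float64(0.5), np.float64(-0.3)), (47.0, np.float64(-0.7), np.float64(-0.1), np.float64(0.9)), (43.0, np.float64(-0.4), np.float64(1.2), np.float64(0.4)), (39.0, np.float64(-0.0), np.float64(-1.2), np.float64(0.8)), (35.0, np.float64(-1.1), np.float64(0.4), np.float64(0.5)), (31.0, np.float64(0.6), np.float64(-0.6), np.float64(-0.4)), (27.0, np.float64(0.2), np.float64(0.7), np.float64(-0.2)), (23.0, np.float64(-0.4), np.float64(-0.3), np.float64(-0.7)), (19.0, np.float64(0.1), np.float64(0.5), np.float64(-0.0)), (15.0, np.float64(-0.5), np.float64(-0.4), np.float64(-0.1)), (11.0, np.float64(0.2), np.float64(-0.0), np.float64(0.3)), (7.0, np.float64(-0.5), np.float64(0.8), np.float64(-0.0)), (3.0, np.float64(1.2), np.float64(-0.3), np.float64(0.1)), (-1.0, np.float64(-0.2), np.float64(0.4), np.float64(-0.2)), (-5.0, np.float64(-0.2), np.float64(0.3), np.float64(0.2)), (-9.0, np.float64(0.3), np.float64(-0.5), np.float64(0.3)), (-13.0, np.float64(0.8), np.float64(-0.8), np.float64(1.2)), (-17.0, np.float
[... 1103 characters left out ...]
), np.float64(0.3), np.float64(0.0)), (-67.8, np.float64(-0.0), np.float64(-0.6), np.float64(0.1)), (-69.0, np.float64(0.1), np.float64(0.6), np.float64(0.2)), (-70.2, np.float64(0.4), np.float64(-0.1), np.float64(0.4)), (-71.4, np.float64(0.1), np.float64(0.9), np.float64(0.3)), (-72.6, np.float64(1.7), np.float64(-0.9), np.float64(-0.5)), (-73.8, np.float64(1.5), np.float64(-0.1), np.float64(-0.5)), (-75.0, np.float64(1.9), np.float64(-0.3), np.float64(-0.3)), (-76.2, np.float64(1.3), np.float64(0.3), np.float64(0.6)), (-77.4, np.float64(5.9), np.float64(1.1), np.float64(-0.4)), (-78.6, np.float64(7.9), np.float64(0.5), np.float64(-0.1))]
 17.18 [0.6192 0.041  0.2781] Fx -0.1 Fy 7.9 Fz 0.5
```

```bash
python3 - <<'E'
import cv2
p=cv2.imread('pics/top1.png')
p=cv2.imread('pics/t3.png')[140:320,120:420];cv2.imwrite('pics/t3c.png',cv2.resize(p,(800,480),interpolation=2))
p=cv2.imread('pics/s3.png')[180:360,240:480];cv2.imwrite('pics/s3c.png',cv2.resize(p,(800,600),interpolation=2))
E
```

```text
(no output)
```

View pics/t3c.png

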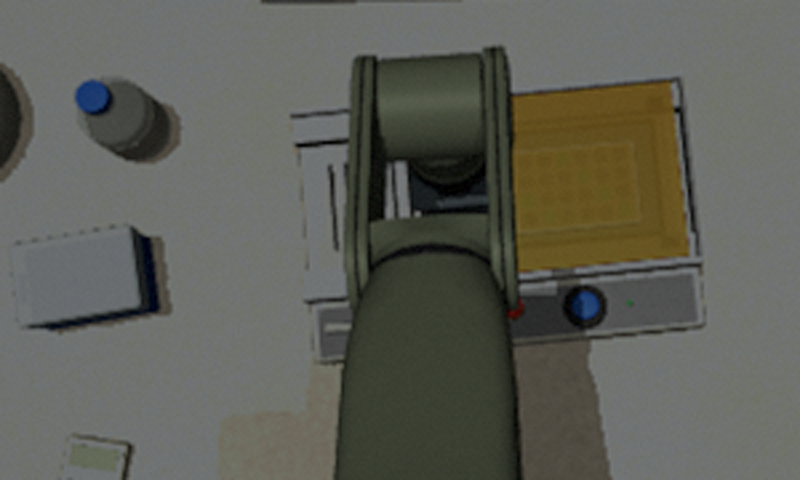

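View pics/s3c.png

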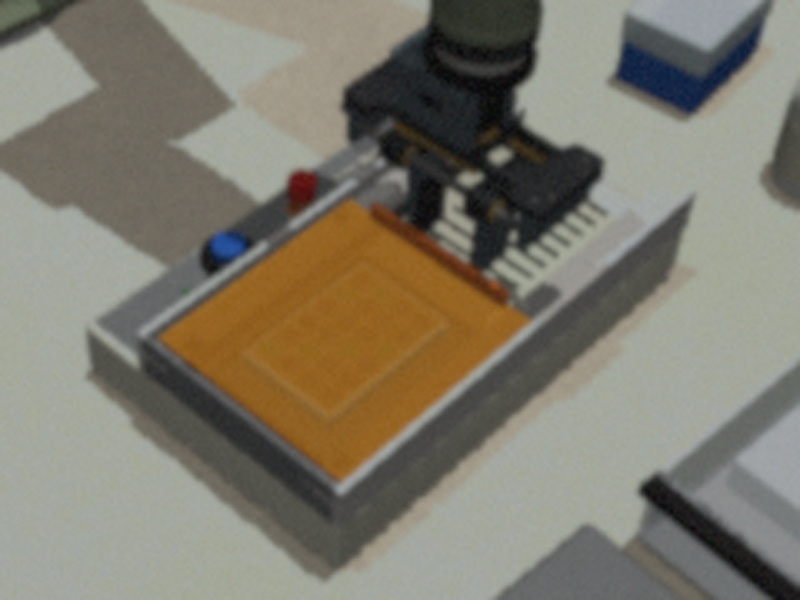

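Both pictures show the screen fully over the plate, near the -y end, and the wrist felt a drop followed by a stop (7.9 N). A dark patch at (540,297) behind the trailing edge could be a notch or a shadow. I'll ease off and measure the screen's height and level by depth.

```bash
cat >> h.py <<'E'
def heights(n,d):
    c=camera_params(n);K=np.array(c['camera_matrix']);R=np.array(c['R']);t=np.array(c['t'])
    v,u=np.mgrid[:480,:640];P=np.stack([(u-K[0,2])/K[0,0]*d,(v-K[1,2])/K[1,1]*d,d],-1)
    return (P-t)@R   # R^T(P-t)
E
python3 - <<'E'
from h import *
z=.191+.087
s=observe();line_to(np.array(s['eef_pos'])+.012*uy,vel=.08);st()
for n in('scene','top'):
    p,d=snap(n,n+'4.png');np.save(n+'d4.npy',d);W=heights(n,d)
    h=cv2.cvtColor(p,cv2.COLOR_BGR2HSV);m=cv2.inRange(h,(10,140,60),(30,255,255))
    k,l,S,c=cv2.connectedComponentsWithStats(cv2.morphologyEx(m,cv2.MORPH_OPEN,np.ones((3,3))));i=1+S[1:,4].argmax()
    m=cv2.erode((l==i).astype(np.uint8),np.ones((5,5)))>0
    X=W[m&(d>0)]; X=X[(X[:,2]>.07)&(X[:,2]<.11)]
    A=np.column_stack([(X-LIP)@ux,(X-LIP)@uy,np.ones(len(X))])
    md=np.median(X[:,2]);g=abs(X[:,2]-md)<.006
    co=np.linalg.lstsq(A[g],X[g,2],rcond=None)[0];print(n,len(X),'median z',md,'slopes mrad',co[:2]*1e3)
    a=(X-LIP)@uy;print('uy range rel LIP',np.percentile(a,[0.5,99.5]))
    r=place_of(n,'screen')[:1]+place_of(n,'lip')[:2];print([(round(q['p'],2),q['position']) for q in r])
p=cv2.imread('pics/scene4.png')[180:360,240:480];cv2.imwrite('pics/s4c.png',cv2.resize(p,(800,600),interpolation=2))
E
```

```text
17.64 [0.6183 0.0531 0.278 ] Fx -0.3 Fy -0.4 Fz -0.2
scene 4107 median z 0.08786614981023684 slopes mrad [-0.26217616  0.64621628]
uy range rel LIP [-0.28688239 -0.09724034]
[(0.73, [345.7, 281.4]), (0.77, [372.7, 255.1])]
top 3723 median z 0.08754863339093615 slopes mrad [ 0.53018634 -0.00085497]
uy range rel LIP [-0.28645981 -0.11713044]
[(0.76, [340.1, 208.4]), (0.78, [300.3, 205.0]), (0.51, [313.6, 254.6])]
```

View pics/s4c.png

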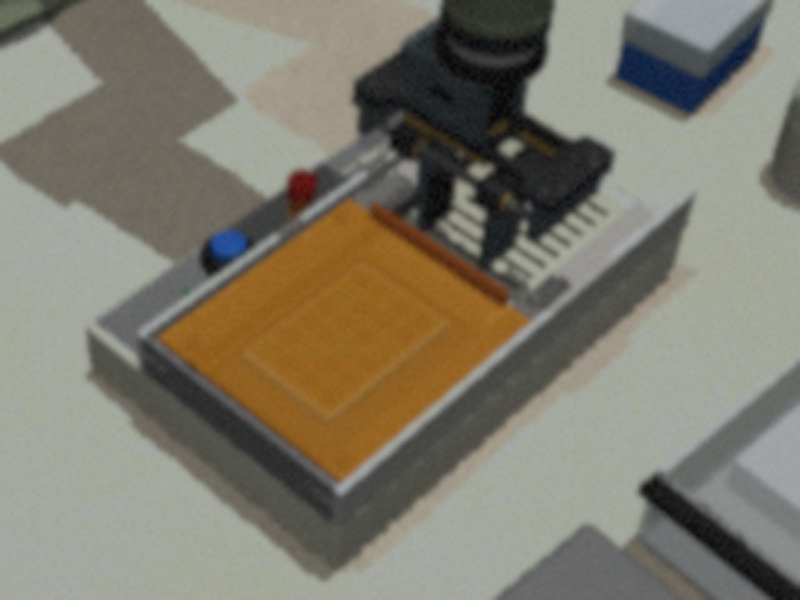

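Screen top at 87.6–87.9 mm (87 expected dropped, 93 riding), level to under 1 mrad. The patch moved with the gripper, so it is a shadow. Next is the lamp: cross-check its position in both views, then press.

```bash
python3 - <<'E'
from h import *
for n,box in(('scene4.png',(240,300,285,330)),('top4.png',(235,275,325,355))):
    p=cv2.imread('pics/'+n);m=cv2.inRange(cv2.cvtColor(p,cv2.COLOR_BGR2HSV),(100,140,60),(125,255,255))
    r0,r1,c0,c1=box;k=np.zeros_like(m);k[r0:r1,c0:c1]=m[r0:r1,c0:c1]
    v,u=np.nonzero(k);q=(u.mean(),v.mean());print(n,len(u),q,ray(n[:-5],q,.071).round(4))
s=observe();e=np.array(s['eef_pos']);e[2]=.191+.16
line_to(e,vel=.25)
move_gripper(0.0)
L=np.array([.4997,-.0775,0])
move_ptp(L+[0,0,.191+.11],Q(1));st()
snap('wrist','w5.png');snap('scene','s5.png');
p=cv2.imread('pics/s5.png')[180:360,200:440];cv2.imwrite('pics/s5c.png',cv2.resize(p,(800,600),interpolation=2))
E
```

```text
scene4.png 76 (np.float64(308.10526315789474), np.float64(253.1578947368421)) [ 0.497  -0.0747  0.071 ]
top4.png 89 (np.float64(339.1123595505618), np.float64(254.03370786516854)) [ 0.5    -0.0773  0.071 ]
 19.99 [ 0.5008 -0.0774  0.3018] Fx 0.1 Fy -0.2 Fz -0.3
```

View pics/s5c.png

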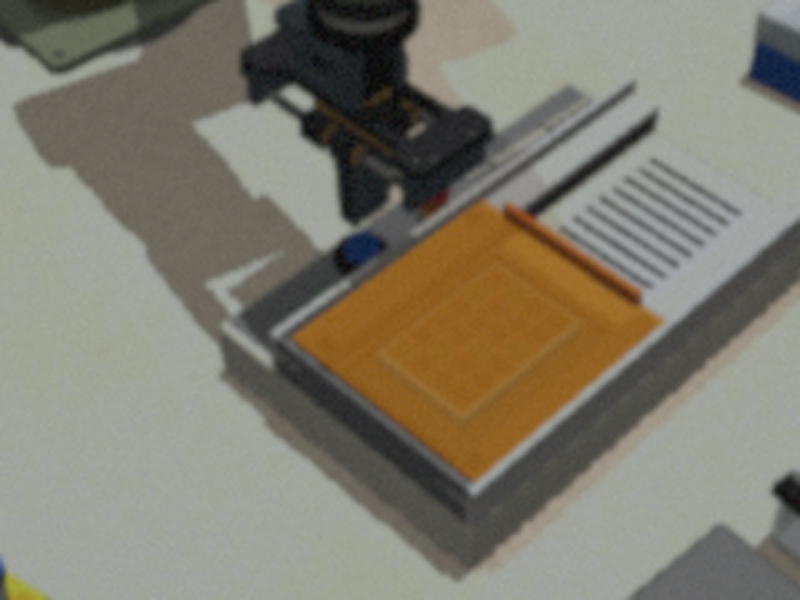

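View pics/w5.png

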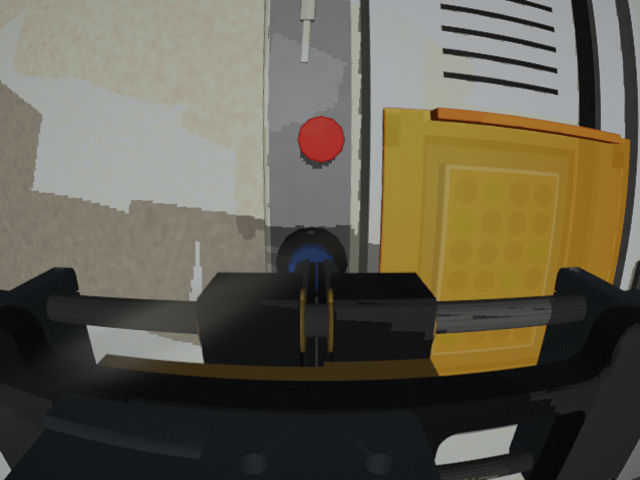

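Wrist view: the collar spans cols 277–347 (centre 312) and the fingers are at 316, so the target moves about 1–2 mm towards -x. The fingers clear the vial at (321,139). Pressing now while watching the force.

```bash
python3 - <<'E'
from h import *
L=np.array([.4983,-.0765,0])
line_to(L+[0,0,.191+.078],vel=.1);st('pre')
z=.075
while z>.058:
    line_to(L+[0,0,.191+z],vel=.03);f,F=st('%.4f'%z)
    if F[2]>14: break
    z-=.001
sleep(.3);st('hold')
E
```

```text
pre 20.56 [ 0.4988 -0.0761  0.269 ] Fx 0.1 Fy 0.4 Fz -0.7
0.0750 20.81 [ 0.4989 -0.0765  0.2667] Fx 1.3 Fy 0.6 Fz 2.4
0.0740 21.06 [ 0.4987 -0.0766  0.2655] Fx 1.6 Fy 0.3 Fz 1.9
0.0730 21.31 [ 0.4987 -0.0766  0.2643] Fx 2.3 Fy 0.7 Fz 3.0
0.0720 21.56 [ 0.4986 -0.0766  0.2632] Fx 3.0 Fy 0.5 Fz 4.5
0.0710 21.81 [ 0.4986 -0.0766  0.2622] Fx 3.0 Fy 0.5 Fz 4.0
0.0700 22.06 [ 0.4986 -0.0766  0.262 ] Fx 3.7 Fy 0.3 Fz 10.0
0.0690 22.31 [ 0.4985 -0.0766  0.2619] Fx 0.6 Fy 1.8 Fz 17.1
hold 22.61 [ 0.4985 -0.0766  0.2619] Fx 0.5 Fy 0.7 Fz 16.9
```

```bash
python3 - <<'E'
from h import *
print(observe()['finger_gap'])
p,d=snap('scene','s6.png');snap('wrist','w6.png');snap('top','t6.png')
p=p[200:300,240:373];cv2.imwrite('pics/s6c.png',cv2.resize(p,(798,600),interpolation=2))
E
```

```text
0.0006640400058065519
```

View pics/s6c.png

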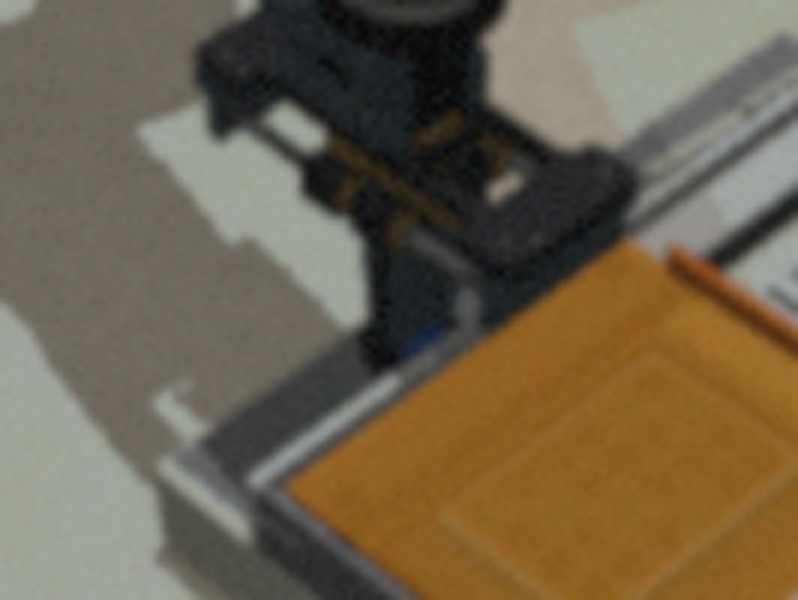

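View pics/w6.png

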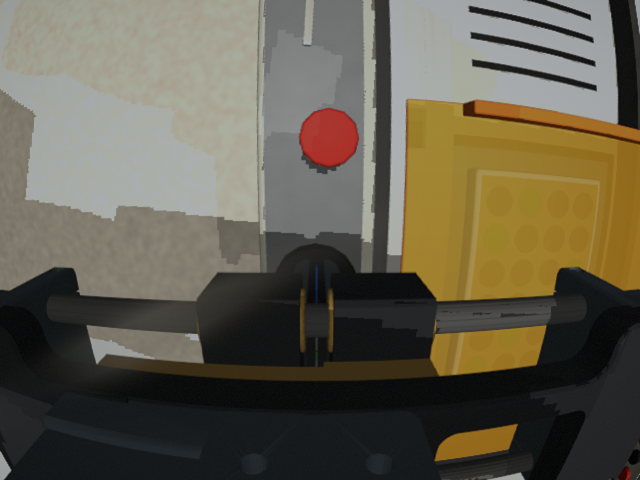

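The stop is stiff, but 4 mm higher than the nominal fingertip length predicts. Releasing in fine steps will show the button's actual travel.

```bash
python3 - <<'E'
from h import *
L=np.array([.4983,-.0765,0])
for z in np.arange(.0695,.0805,.001):
    line_to(L+[0,0,.191+z],vel=.03)
    A=[]
    for _ in range(4): A.append(observe()['ft_force'][2]); sleep(.02)
    print('%.4f'%z,round(observe()['eef_pos'][2],4),round(np.mean(A),2))
print(observe()['time'])
E
```

```text
0.0695 0.2619 13.44
0.0705 0.262 7.53
0.0715 0.2625 4.39
0.0725 0.2634 3.83
0.0735 0.2643 3.45
0.0745 0.2653 2.77
0.0755 0.2663 2.47
0.0765 0.2673 1.88
0.0775 0.2682 -0.32
0.0785 0.2695 -0.19
0.0795 0.2705 -0.29
26.2417
```

Spring force runs linearly from about 1.9 N near release (z≈.268) to about 5 N at the hard stop (.262). That is 6 mm of travel, so the button went fully down; the fingertips simply reach about 4 mm further when closed. Now I retreat and do the last checks.

```bash
python3 - <<'E'
from h import *
L=np.array([.4983,-.0765,0])
line_to(L+[0,0,.191+.18],vel=.2)
goto_joints([-1.286, 0.32, 1.565, 0, 1.257, -0.02]);st()
for n in('top','scene'):
    p,d=snap(n,n+'7.png');W=heights(n,d)
    h=cv2.cvtColor(p,cv2.COLOR_BGR2HSV);m=cv2.inRange(h,(10,140,60),(30,255,255))
    k,l,S,c=cv2.connectedComponentsWithStats(cv2.morphologyEx(m,cv2.MORPH_OPEN,np.ones((3,3))));i=1+S[1:,4].argmax()
    m=cv2.erode((l==i).astype(np.uint8),np.ones((5,5)))>0;X=W[m&(d>0)];X=X[abs(X[:,2]-np.median(X[:,2]))<.006]
    A=np.column_stack([X@ux,X@uy,np.ones(len(X))]);co=np.linalg.lstsq(A,X[:,2],rcond=None)[0]
    print(n,len(X),np.median(X[:,2]),co[:2]*1e3)
    for lb in('vial','tweezers','microplate','bottle','tipbox','tuberack','timer'): print(lb,[(round(q['p'],2),np.round(q['position'],1).tolist()) for q in place_of(n,lb)[:1]])
p=cv2.imread('pics/top7.png')[140:320,120:420];cv2.imwrite('pics/t7c.png',cv2.resize(p,(800,480),interpolation=2))
E
```

```text
28.96 [ 0.1734 -0.5481  0.4043] Fx 1.1 Fy 0.3 Fz -0.4
top 4001 0.08761663251088164 [0.38425802 0.0093391 ]
vial [(0.37, [313.5, 255.8])]
tweezers [(0.65, [262.2, 260.1])]
microplate [(0.69, [262.7, 262.3])]
bottle [(0.85, [171.7, 187.1])]
tipbox [(0.67, [155.1, 243.8])]
tuberack [(0.81, [494.6, 225.2])]
timer [(0.93, [156.7, 318.4])]
scene 4065 0.08781046679994335 [ 0.69541901 -0.14271409]
vial [(0.67, [331.8, 244.0])]
tweezers [(0.63, [359.8, 219.7])]
microplate []
bottle [(0.77, [482.3, 229.7])]
tipbox [(0.87, [440.6, 203.3])]
tuberack [(0.7, [173.4, 396.2])]
timer [(0.66, [396.5, 173.1])]
```

View pics/t7c.png

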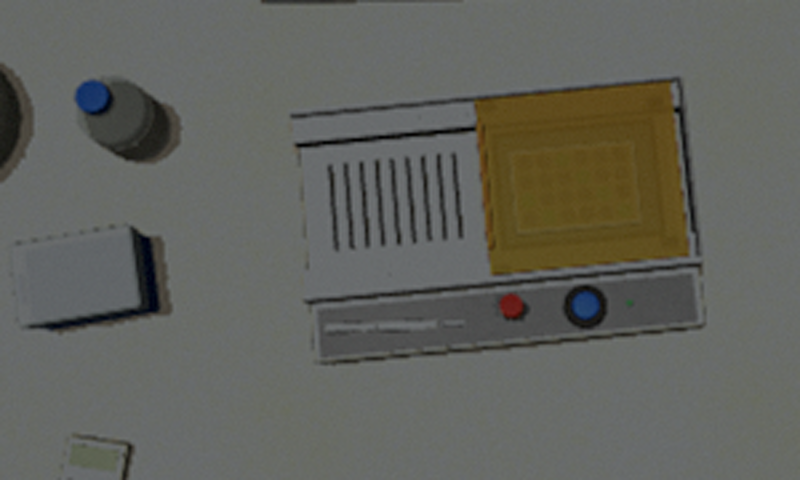

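The final top view shows the screen seated over the plate, spanning (475,83)–(690,275). The lamp (585,305), vial (512,305), tweezers, bottle, tip box and timer are at the same pixels as at the start.

```bash
python3 -c "
from h import *
job_done()"
```

```text
the job is handed in; nothing more can be done
```

The amber screen is down and level in its notches, and I then pressed the lamp button fully and let it come back up. I handed the job in at about 29 s.

- **Screen:** I pushed it about 95 mm towards -y. It needed at most about 2 N before a stop at about 8 N. After I let go, its top measured 87.6–87.9 mm (87 expected when dropped, 93 when riding). It was level to under 1 mrad, both before the lamp press and at the end.
- **Lamp button:** I pressed it to a hard stop at about 17 N. On release the force fell steadily from about 4.4 N to 1.9 N over the travel, then to zero, which fits the full 6 mm.
- **Disagreement:** the button was met about 4 mm higher than the nominal fingertip length predicts. I put this down to the fingertips reaching further when closed, but did not check that separately.
- **Everything else:** the vial, tweezers, bottle, tip box and timer look the same in the top picture as at the start, and the plate still lies under the screen. The tube rack was located only by the network, within about 6 px of its first reading in the top view and 2 px in the scene view.
- **Network errors:** it misread the plate through the screen at the end, and it put the lamp about 3 px off, so I used the blue-colour centre for the lamp.

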